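# Valve held level over the opened tack fixture

## Robot

A 6-joint arm with a two-finger parallel gripper is mounted at the origin on a cart in front of the work surface, level with it; the furniture and walls round the work are solid. World frame = base frame: x ahead of the robot, y to its left, z up, the work surface at z = 0. Lengths are in m, angles in rad, forces in N, time in s.
With the tool pointing down it reaches from about 0.35 to 0.8 m from the base axis. Payload 7.3 kg.
Tool frame: the origin (TCP) lies between the finger pads; the fingertips stand 19 mm ahead of it and the grasp point (between the pads) is the TCP; z points along the fingers, y is the line along which they close (so a half turn about z gives the same grasp; the last joint's range is limited). The gripper opens to 85 mm and grips with 20 to 120 N. Pads are 22 mm wide; open, the fingers measure 114 mm over their backs; the gripper's body (76 mm by 85 mm) begins 54 mm behind the grasp point. The pads swing forward as they close: fully open they stand 13 mm farther back than shut.
Start: joints at [-0.146, 0.342, 1.524, -0, 1.275, -0.146], TCP at [0.525, 0, 0.25] pointing down, gripper open.
Joint ranges: [-2.53, 2.53], [-0.77, 2.02], [0.04, 2.7], [-1, 4.14], [0.28, 2.66], [-3.11, 3.11]. Speed limits (rad/s): [2.57, 2.57, 3.14, 3.14, 3.14, 3.14].

## Interface

Orientations are given as a unit quaternion [x, y, z, w].
In Python, from plant import robot gives the robot as it stands. The module is installed in compiled form; this text tells all that it offers.
- The arm moves only by the shell command python3 -m handwheel 'ROWS' [OPENING]. ROWS is JSON, one flat list of numbers, 4 for each row, row after row: the shift along the tool's x, y, z in mm, then the turn about the tool's z in rad. In form: [dx, dy, dz, twist, dx, dy, dz, twist, ...]. A call has 1 to 12 rows; each row shifts and turns the commanded pose from where the row before left it, along the tool's axes as they then stand; what a row does not reach is not made up. A row lasts 1/8 s, in which the tool goes at most 62.5 mm and 10.7 degrees, less where a joint would pass 70% of its speed; a pose out of reach is approached as far as the arm can. A call is refused whole if a number of a shift passes 62.5 or a number of a turn 0.188, either way. A call with a gripper value outside its range is refused whole. OPENING is the closure, from 0 (fully open) to 1 (shut), set as the call begins (- or left out, the last holds). The fingers move at their own pace and stop on an object; the grip force is fixed at half the most. Time passes only in rows, so rows that do not move let the fingers close. It gives the time, the measured TCP pose, the force, the opening and the grip force at its end, in the units of the state.
- robot.observe(): the state, without advancing time (a new reading comes with each control period).
- robot.read_camera(name): name is "scene" or "side" or "wrist"; returns a dict with "frame" (384x512x3 uint8, red, green, blue), "fx", "fy", "cx", "cy" (pixels), "cam_to_world" (4x4, takes a point from camera to world coordinates); the wrist camera has in their place "mount" (4x4, takes a point from camera to tool coordinates, whose origin is the TCP and whose axes are the flange's). Camera axes: x right, y down, z forward; pixel columns grow to the right and rows downward; lengths in m; the calibration is good to about 2 mm. A picture is of the moment at which its call begins: read the wrist's pose just before it. There is no depth.
- robot.hand_in(): hands the job in; it is judged then, once.
Trained networks look in a picture, given as the dict that the camera call returned (one of the last four; its "shot" number tells which), for a name from the list of things; names that differ only in an ending like _2 or _b are one class to them, and where a whole thing is asked for, a point or a joint stands for the part that bears it (a point fixed in the world has none). Each returns a list of dicts, best first, with "conf" (0 to 1); they miss things now and then, are a little off and sometimes report something else, mostly with a low value. They report only what shows in the picture. A call takes as long as a camera call.
- robot.outline_of(picture, target): "region" (384x512 bool, what is visible of it) and "position" ([column, row] in pixels, amid what is visible of it).
The state is a dict: "time_s": time; "q": joint angles; "joint_velocities": joint speeds; "joint_torque": joint torques, N m; "ee_pos": TCP position; "eef_rot": TCP orientation; "force": force on the tool from outside, world axes, zero at the start; "moment": the same for the moment, N m; "grip_width": finger opening in m; "grip_force": force on a finger pad.
Only numpy, scipy, OpenCV 4.12 (cv2) and the standard library are available. Lean on these libraries where they do the work, as an engineer would, in place of code of your own. Each camera call takes 0.05 s, during which the arm holds its last target. There are 200 camera calls.

## Task

Swing the upper half of the blue tube clamp on the weld fixture right back so that the fixture stands open, then pick up the valve by its bare tube at the balance point and hold it level, lined up directly above its seats in the fixture (valve block over the block nest, flange at the clamp end) and about five centimetres above them, so that I can wipe the seats before it goes down. Do not let the valve touch the fixture and leave the caliper, the cup of caps and the dark collet case where they are. Finish while still holding it there, still and level: do not set it down or let go.

Things in the scene. Friction and masses are not known exactly. Their poses are not given: they have to be found in the camera images.
- valve_balance (a point): Balance point (along the tube) of the loose valve: steel block on one end of a long bright tube, 0.6 to 0.9 kg. On the tube axis, 20 mm above the bench at the start. x runs along the tube from block to flange, z up (knob side). Bare tube, 25.4 mm diameter, from x = -21 to +147 mm. Gripped well away from this point the valve may sag.
- valve_block (a point): Centre of the valve's heavy block, 48 x 44 x 40 mm, on the tube axis, 50 mm from the balance point on its -x side. On top a low green knob, up to 38 mm above the axis; beyond the block a tube stub, to 100 mm from the balance point. The valve lies level on the block's underside and the flange's rim. Same axes.
- valve_flange (a point): Centre of the 40 mm flange disc at the tube's light end, on the tube axis, 153.5 mm from the balance point on its +x side. Same axes.
- fixture_seat (a point): Where the balance point would be with the valve seated in the weld fixture, 55 mm above the bench. Fixed grey base plate (262 x 96 x 12 mm) with a blue, white-lined block nest at one end and a blue split tube clamp (28 mm long, 105 mm from here at +x). x runs from nest to clamp, as the valve's x when seated; z up; y to the clamp's knob, towards the robot.
- nest_seat (a point): Where the centre of the valve's block is when seated, 55 mm above the bench, in the nest: two blue cheeks (70 mm over their outsides) that end 52 mm above the bench. 50 mm from the seat point on its -x side; same axes.
- flange_seat (a point): Where the centre of the flange disc is when seated, 55 mm above the bench, just outside the clamp; 153.5 mm from the seat point on its +x side; same axes.
- clamp (a joint): Hinge of the clamp's upper half, rad: 0 closed, 1.95 at its stop, swung right back away from the robot. Starts at 0 to 0.25 and stays wherever it is left (friction about 0.08 N m, no latch). Over 1.5 counts as open.
- clamp_handle (a point): Centre of the black ball knob, 22 mm diameter on the clamp's upper half. It stands out on a thin stem, to the fixture's +y, 70 mm above the bench when closed (up to 95 mm at the start), 28 mm clear of the clamp, free underneath and beside. Can be pinched from above, fingers closing along the fixture's x; it then pivots between the fingers. Axes turn with the clamp half.
- clamp_hinge (a point): On the hinge axis of the clamp's upper half, 56 mm above the bench, on the fixture's -y side (away from the robot); the axis runs along the fixture's x. As the joint grows the knob rises about it (knob centre 103 mm from it) and goes over away from the robot.
- caps_cup: Bystander, to be left alone: small frosted cup with orange caps, 55 mm tall, behind the fixture. Origin at its underside.
- collet_case: Bystander, to be left alone: dark case with clear lid, 136 x 190 x 50 mm, behind the fixture. Origin at its underside.
- caliper: Bystander, to be left alone: steel caliper lying flat, 68 x 210 x 14 mm, right of the valve. Origin at its underside.

How it is judged:
On the way, in this order (a step that is already met when the one before it is completed fails the run):
1. the upper clamp half is swung back (1.5 rad or more) (value of joint clamp above 1.5 rad), for 0.2 s.
2. the valve is lifted off the bench, within 10 degrees of level (height (world z) of valve_balance above 0.06 m and angle between valve_balance's own z axis and vertical below 0.175 rad), for 0.2 s.
At the end, for the whole second after the job is handed in: Clamp over 1.5 rad; valve still, within 5 degrees of level, block and flange each within 15 mm (horizontally) of straight above their seats, axis 25 to 85 mm above seated height, held by the fingers within 20 mm of the balance point along the tube, not touching the fixture (value of joint clamp above 1.5 rad and angle between valve_balance's own z axis and vertical below 0.087 rad and horizontal distance between valve_block and nest_seat below 0.015 m and horizontal distance between valve_flange and flange_seat below 0.015 m and z of valve_balance in the frame of fixture_seat between 0.025 and 0.085 m and x of the grasp point in the frame of valve_balance between -0.02 and 0.02 m and contact force between the fingers and valve above 3 N and contact force between valve and fixture below 0.1 N and linear speed of valve below 0.03 m/s); the arm keeps its last pose, push and grip.
It fails at once if the valve is knocked against the fixture (over 3 N) (contact force between valve and fixture above 3 N).
It fails at once if a bystander is disturbed (moved over 30 mm) (distance of any of caliper, caps_cup, collet_case from where it was at the start of the episode above 0.03 m).
It also fails if it takes over 51 s, if anything falls off the work surface, if the arm or the gripper's body presses on something with over 40 N, if the wrist force passes 120 N, or if a joint passes its speed limit or range.

## Working session

There is one attempt and no reset: what is moved stays moved. The work goes in short steps, Python scripts to look and compute and a shell command to move; the robot and the scene stay as the last step left them, time stands still between calls to the robot, and variables do not carry over. Pictures are saved under pics/ and viewed, at most 11 in all, crops included, and the job is handed in when it is done.

```bash
mkdir -p pics
cat > h.py <<'E'
import numpy as np, cv2
from plant import robot
from scipy.spatial.transform import Rotation as R
def cam(name):
    s=robot.observe(); p=robot.read_camera(name)
    if 'cam_to_world' in p: T=np.array(p['cam_to_world'])
    else:
        W=np.eye(4); W[:3,:3]=R.from_quat(s['eef_rot']).as_matrix(); W[:3,3]=s['ee_pos']; T=W@np.array(p['mount'])
    p['T']=T; return p
def ray(p,uv,z):
    d=p['T'][:3,:3]@np.array([(uv[0]-p['cx'])/p['fx'],(uv[1]-p['cy'])/p['fy'],1]); o=p['T'][:3,3]
    return o+d*(z-o[2])/d[2]
def proj(p,X):
    c=np.linalg.inv(p['T'])@np.append(X,1); return np.array([p['fx']*c[0]/c[2]+p['cx'],p['fy']*c[1]/c[2]+p['cy']])
def save(p,n,dots=()):
    f=cv2.cvtColor(p['frame'],cv2.COLOR_RGB2BGR).copy()
    for d in dots: cv2.circle(f,(int(d[0]),int(d[1])),2,(255,0,255),-1)
    cv2.imwrite('pics/'+n,f)
E
python3 - <<'E'
from h import *
s=robot.observe(); print(s['ee_pos'],s['eef_rot'],s['force'],s['grip_width'])
Z=dict(valve_balance=.02,valve_block=.02,valve_flange=.02,fixture_seat=.055,nest_seat=.055,flange_seat=.055,clamp=.056,clamp_handle=.08,clamp_hinge=.056,caps_cup=.03,collet_case=.03,caliper=.01)
ims=[]
for c in ('scene','side','wrist'):
    p=cam(c); print(c,p['T'][:3,3].round(3)); f=p['frame'].copy()
    for k,z in Z.items():
        try: r=robot.outline_of(p,k)
        except Exception as e: print(k,e); continue
        for d in r[:1]:
            u=d['position']; print(k,round(d['conf'],2),np.round(u),ray(p,u,z).round(3),d['region'].sum()); cv2.circle(f,(int(u[0]),int(u[1])),2,(255,0,255),-1)
    save(dict(frame=f),c+'.png');
E
```

```text
[5.24611134e-01 6.49436189e-05 2.49612544e-01] [ 7.07119530e-01  7.07093588e-01 -4.83380538e-04 -6.28365867e-04] [-0.21755969  0.22359714 -0.64166201] 0.08555699861124016
scene [ 0.061 -0.624  0.881]
valve_balance 0.93 [215. 222.] [ 0.462 -0.098  0.02 ] 1022
valve_block 0.9 [212. 226.] [ 0.447 -0.101  0.02 ] 985
valve_flange 0.7 [210. 220.] [ 0.457 -0.083  0.02 ] 1023
fixture_seat 0.83 [240. 180.] [ 0.603 -0.058  0.055] 2463
nest_seat 0.73 [237. 182.] [ 0.591 -0.055  0.055] 2452
flange_seat 0.67 [215. 154.] [0.628 0.079 0.055] 255
clamp 0.57 [218. 154.] [0.633 0.073 0.056] 295
clamp_handle 0.71 [216. 154.] [0.61  0.055 0.08 ] 298
clamp_hinge 0.69 [216. 155.] [0.623 0.071 0.056] 250
caps_cup 0.9 [262. 153.] [ 0.754 -0.005  0.03 ] 389
collet_case 0.68 [306. 173.] [ 0.783 -0.166  0.03 ] 2572
caliper 0.76 [294. 300.] [ 0.442 -0.405  0.01 ] 925
side [-0.152 -0.105  1.187]
valve_balance 0.85 [247. 244.] [ 0.442 -0.093  0.02 ] 966
valve_block 0.89 [252. 246.] [ 0.434 -0.107  0.02 ] 925
valve_flange 0.64 [248. 244.] [ 0.441 -0.096  0.02 ] 910
fixture_seat 0.74 [232. 199.] [ 0.579 -0.052  0.0
[... 417 characters left out ...]
0.406  0.01 ] 655
wrist [0.525 0.068 0.373]
valve_balance 0.96 [186. 226.] [ 0.439 -0.081  0.02 ] 5793
valve_block 0.69 [188. 224.] [ 0.441 -0.078  0.02 ] 5569
valve_flange 0.64 [184. 226.] [ 0.436 -0.081  0.02 ] 5762
fixture_seat 0.95 [340. 162.] [0.608 0.003 0.055] 17159
nest_seat 0.95 [338. 160.] [0.606 0.006 0.055] 17103
flange_seat 0.79 [337. 165.] [0.605 0.001 0.055] 16907
clamp 0.68 [356. 116.] [0.62  0.05  0.056] 3216
clamp_handle 0.59 [354. 116.] [0.611 0.051 0.08 ] 3350
clamp_hinge 0.64 [352. 115.] [0.616 0.051 0.056] 3278
caps_cup 0.64 [472. 158.] [0.758 0.003 0.03 ] 4174
collet_case 0.75 [467. 253.] [ 0.772 -0.111  0.03 ] 7724
caliper 0.56 [340. 161.] [ 0.619 -0.004  0.01 ] 17187
```

View pics/scene.png

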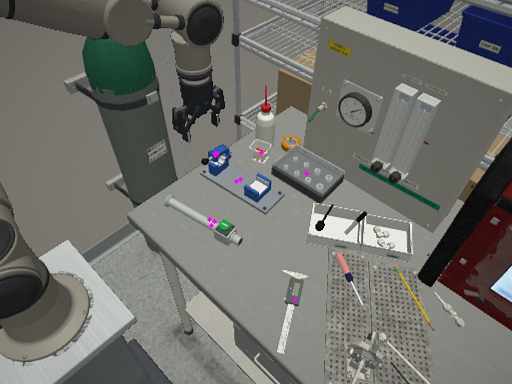

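View pics/side.png

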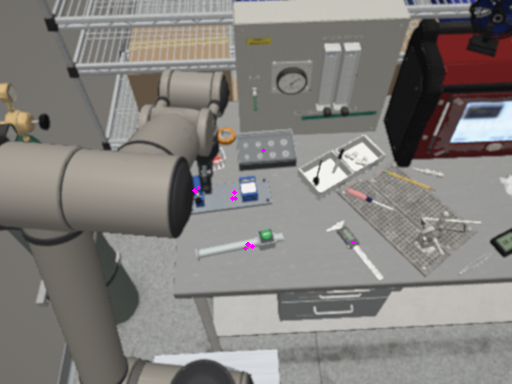

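View pics/wrist.png

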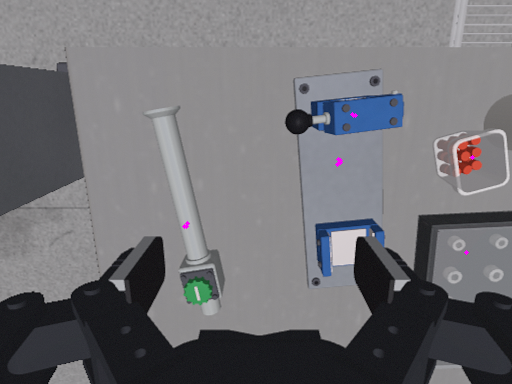

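The wrist view shows everything: knob (297,122), clamp block about (365,115), nest pad (349,247), plate corners (295,80), (382,69) and (309,289), flange (162,112) and the green knob (198,292). The cup is about 60 px behind the fixture.

Run:
```python
from h import *
p=cam('wrist'); P=lambda u,z: ray(p,u,z)[:2].round(4)
for n,u,z in [('plateFL',(295,80),.012),('plateBL',(382,69),.012),('plateFR',(309,289),.012),('pad',(349,247),.035),('knob.07',(297,122),.07),('knob.09',(297,122),.095),('flange',(162,111),.02),('tube1',(163,117),.02),('tube2',(199,255),.02),('green',(198,292),.056),('blocktop c',(200,288),.042),('stub',(210,308),.02)]: print(n,P(u,z))
hsv=cv2.cvtColor(p['frame'],cv2.COLOR_RGB2HSV)
b=cv2.inRange(hsv,(105,120,50),(125,255,255)); n,l,s,c=cv2.connectedComponentsWithStats(b)
for i in range(1,n):
    if s[i,4]>100: print(s[i],c[i].round(1), cv2.minAreaRect(np.argwhere(l==i)[:,::-1].astype(np.float32)),P(c[i],.05))
g=cv2.inRange(hsv,(55,120,50),(85,255,255)); n,l,s,c=cv2.connectedComponentsWithStats(g)
for i in range(1,n):
    if s[i,4]>100: print('green',s[i],c[i],P(c[i],.05))
f=p['frame'][50:330,130:430]; cv2.imwrite('pics/w2.png',cv2.resize(f[:,:,::-1],None,fx=2.1,fy=2.1,interpolation=2))
```

```text
plateFL [0.5644 0.0846]
plateBL [0.6568 0.0957]
plateFR [ 0.5902 -0.1721]
pad [ 0.6303 -0.101 ]
knob.07 [0.5611 0.0447]
knob.09 [0.5582 0.0466]
flange [0.4212 0.0526]
tube1 [0.4217 0.0463]
tube2 [ 0.4522 -0.1191]
green [ 0.4561 -0.1466]
blocktop c [ 0.4557 -0.1506]
stub [ 0.4625 -0.1946]
[ 311   94   93   41 2585] [359.4 113.6] ((357.5438537597656, 114.41644287109375), (35.278770446777344, 92.80306243896484), 83.9909896850586) [0.625  0.0513]
[ 316  219   68   57 1130] [340.6 237.9] ((350.3640441894531, 246.82247924804688), (52.23981857299805, 67.9781265258789), 84.5596694946289) [ 0.6155 -0.0825]
green [184 277  28  28 508] [197.75590551 290.01377953] [ 0.4547 -0.148 ]
```

View pics/w2.png

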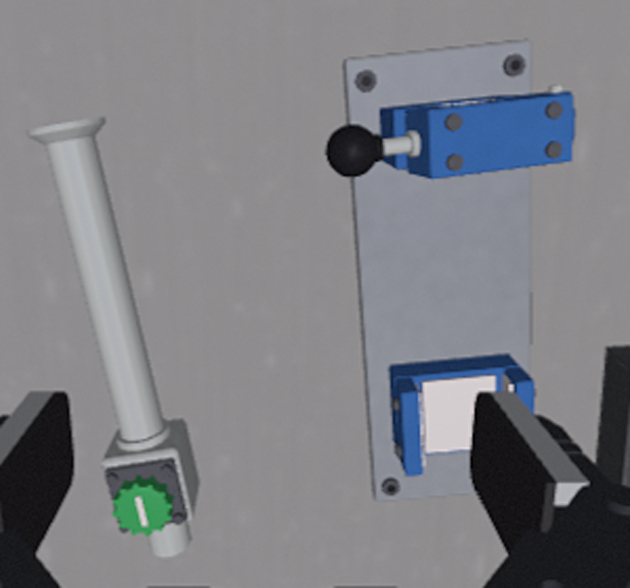

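The fixture axis has a yaw of about 96°, with the seat near (0.625, -0.051). The knob is near (0.560, 0.047), in line with the clamp as it should be. I'll move above the knob and turn the fingers to close along the fixture's x.

```bash
python3 -m handwheel '[46,35,20,0, 0,0,0,-0.186, 0,0,0,-0.186, 0,0,0,-0.186, 0,0,0,-0.186, 0,0,0,-0.186, 0,0,0,-0.186, 0,0,0,-0.186, 0,0,0,-0.186, 0,0,0,-0.186, 0,0,0,0]' 0
python3 - <<'E'
from h import *
s=robot.observe(); print(s['ee_pos'],R.from_quat(s['eef_rot']).as_matrix().round(3),s['q'])
p=cam('wrist'); hsv=cv2.cvtColor(p['frame'],cv2.COLOR_RGB2HSV)
for k in ('clamp_handle','clamp'):
  for d in robot.outline_of(p,k)[:1]: print(k,d['conf'],d['position'],ray(p,d['position'],.08))
print(p['fx'],p['T'][:3,3])
print(proj(p,[.5611,.0447,.07]),proj(p,[.5582,.0466,.095]))
save(p,'k.png')
E
```

```text
time_s: 3.38
ee_pos: [0.56, 0.046, 0.2303]
eef_rot: [-0.051, 0.999, -0.0, 0.0]
force: [-0.7, -0.2, -0.2]
grip_width: 0.0852
grip_force: 0.0
[0.56002266 0.04603201 0.23030594] [[-0.995 -0.101  0.   ]
 [-0.101  0.995 -0.   ]
 [-0.    -0.    -1.   ]] [-5.43704525e-02  4.25472209e-01  1.45267540e+00 -8.29120492e-06
  1.26339192e+00 -1.72670067e+00]
clamp_handle 0.67 [259.0, 224.8] [0.60598016 0.05000289 0.08      ]
clamp 0.83 [260.2, 224.6] [0.60567179 0.0510817  0.08      ]
319.0791327750003 [0.49207377 0.0384658  0.3528593 ]
[258.17313918 174.50508975] [260.71189399 178.50161776]
```

View pics/k.png

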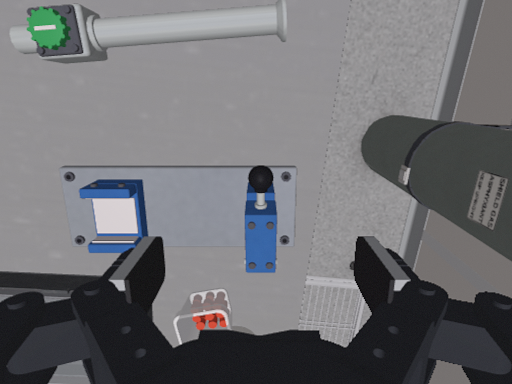

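The knob is at pixel (261,178), which matches a height of about 0.093 m (clamp near 0.23 rad). The plate is square to the image, so the yaw is right. Now descend and pinch.

```bash
python3 - <<'E'
from h import *
p=cam('wrist')
for n,u,z in [('FL',(297,167),.012),('FR',(62,166),.012),('BR',(66,247),.012),('BL',(296,247),.012),('pad',(115.5,215),.035),('flange',(281,21),.02),('tube1',(272,22),.02),('tube2',(100,31),.02),('green',(48,28),.056)]: print(n,ray(p,u,z)[:2].round(4))
E
python3 -m handwheel '[2,0,46,0, 0,0,46,0, 0,0,46,0, 0,0,0,0]'
python3 -m handwheel '[0,0,0,0, 0,0,0,0, 0,0,0,0, 0,0,0,0, 0,0,0,0, 0,0,0,0, 0,0,0,0]' 1
```

```text
FL [0.5626 0.0873]
FR [ 0.587  -0.1679]
BR [ 0.6847 -0.1698]
BL [0.658  0.0988]
pad [ 0.6287 -0.101 ]
flange [0.4224 0.0526]
tube1 [0.4241 0.0442]
tube2 [ 0.4482 -0.1181]
green [ 0.4549 -0.145 ]
time_s: 4.08
ee_pos: [0.5558, 0.0459, 0.0895]
eef_rot: [-0.051, 0.999, 0.0, -0.004]
force: [-0.9, 0.6, -0.2]
grip_width: 0.0855
grip_force: 0.0
time_s: 4.95
ee_pos: [0.5581, 0.0468, 0.0927]
eef_rot: [-0.051, 0.999, 0.001, 0.0]
force: [-0.3, 5.8, -0.0]
grip_width: 0.0184
grip_force: 58.5
```

Run:
```python
from h import *
p=cam('wrist'); print(proj(p,robot.observe()['ee_pos'])); f=p['frame'][160:384,120:400]; cv2.imwrite('pics/k2.png',cv2.resize(f[:,:,::-1],None,fx=2.5,fy=2.5,interpolation=2))
```

```text
[260.65165795 261.56570824]
```

View pics/k2.png

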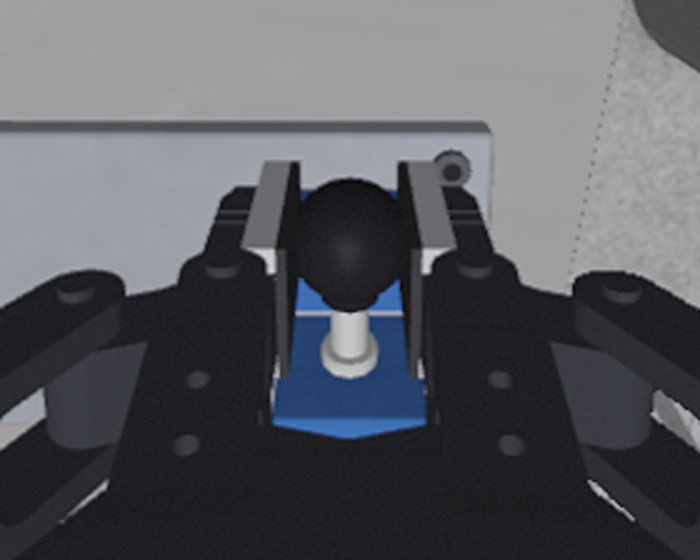

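The knob sits centred between the pads. Swing it along the 103 mm arc, first half.

```bash
python3 -m handwheel '[-5.4,0,-11.8,0, -7,0,-11.1,0, -8.2,0,-10.1,0, -9.4,0,-9,0, -10.5,0,-7.7,0, -11.4,0,-6.3,0]'
```

```text
time_s: 5.75
ee_pos: [0.6108, 0.051, 0.1491]
eef_rot: [-0.052, 0.999, -0.0, 0.001]
force: [-0.0, -0.0, 0.7]
grip_width: -0.0002
grip_force: 0.0
```

```bash
python3 -m handwheel '[40,0,-40,0, 0,0,0,0, 0,0,0,0]' 0
python3 - <<'E'
from h import *
print(robot.observe()['ee_pos'])
p=cam('wrist'); save(p,'k3.png')
x=np.array([-.1,.995]);y=np.array([-.995,-.1]);c=np.array([.6236,-.0392])
for th in np.arange(0,2,.1):
    ph=th+.137; q=c+x*.092+y*(-.0394+.103*np.cos(ph)); print(round(th,1),proj(p,[*q,.056+.103*np.sin(ph)]).round(1),q.round(4),round(.056+.103*np.sin(ph),4))
E
```

```text
time_s: 6.12
ee_pos: [0.5704, 0.0468, 0.1891]
eef_rot: [-0.051, 0.999, -0.0, 0.001]
force: [0.1, 0.7, -0.4]
grip_width: 0.0544
grip_force: 0.0
[0.5704     0.04675394 0.18911962]
0.0 [261.5 162.7] [0.5521 0.0461] 0.0701
0.1 [261.6 168.1] [0.554  0.0463] 0.0802
0.2 [261.7 175.1] [0.5569 0.0466] 0.0901
0.3 [261.8 183.9] [0.5607 0.0469] 0.0996
0.4 [261.9 194.5] [0.5655 0.0474] 0.1087
0.5 [261.9 207. ] [0.5712 0.048 ] 0.1173
0.6 [262.  221.1] [0.5777 0.0487] 0.1252
0.7 [262.  236.7] [0.585  0.0494] 0.1325
0.8 [262.  253.6] [0.5929 0.0502] 0.139
0.9 [262.1 271.4] [0.6015 0.051 ] 0.1447
1.0 [262.  289.7] [0.6105 0.052 ] 0.1495
1.1 [262. 308.] [0.62   0.0529] 0.1533
1.2 [262.  325.8] [0.6299 0.0539] 0.1562
1.3 [261.9 342.7] [0.6399 0.0549] 0.1581
1.4 [261.9 358.3] [0.6501 0.0559] 0.1589
1.5 [261.8 372.1] [0.6604 0.057 ] 0.1588
1.6 [261.7 383.9] [0.6706 0.058 ] 0.1576
1.7 [261.6 393.6] [0.6806 0.059 ] 0.1554
1.8 [261.5 401. ] [0.6903 0.06  ] 0.1522
1.9 [261.4 406.3] [0.6997 0.0609] 0.148
```

View pics/k3.png

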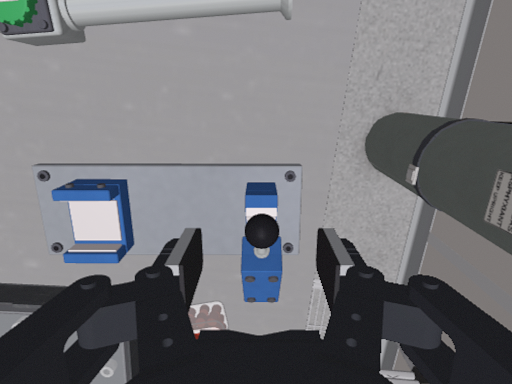

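Knob lost its pinch at about 0.67 rad (pixel (262,231), about (0.582, 0.049, 0.130)). From this angle, I can push the ball back with the shut fingers from the robot's side.

```bash
python3 -m handwheel '[18,0,0,0, 0,0,0,0, 0,0,0,0, 0,0,0,0, 0,0,25,0, 0,0,24,0, 0,0,0,0]' 1
python3 -m handwheel '[-10,0,0,0, -10,0,-3,0, -10,0,-3,0, -10,0,-3,0, -10,0,-3,0, -10,0,-2,0, -10,0,-1,0, -10,0,0,0, -10,0,0,0, -10,0,0,0, -10,0,0,0, -8,0,0,0]'
```

```text
time_s: 7.05
ee_pos: [0.5512, 0.0453, 0.1377]
eef_rot: [-0.052, 0.999, 0.0, -0.002]
force: [-0.2, 0.3, 0.2]
grip_width: 0.0001
grip_force: 0.0
time_s: 8.55
ee_pos: [0.6699, 0.0574, 0.154]
eef_rot: [-0.052, 0.999, -0.0, -0.0]
force: [-1.6, 0.2, -1.1]
grip_width: -0.0001
grip_force: 0.4
```

```bash
python3 -m handwheel '[0,0,-50,0, 47.5,-26.4,0,0, 47.5,-26.4,0,0, 47.5,-26.4,0,0, 47.5,-26.4,0,0, 47.5,-26.4,0,0]' 0
python3 -m handwheel '[0,0,0,0.186, 0,0,0,0.186, 0,0,0,0.186, 0,0,0,0.186, 0,0,0,0.186, 0,0,0,0.186, 0,0,0,0.186, 0,0,0,0.186, 0,0,0,0.022, 0,0,0,0]'
python3 - <<'E'
from h import *
s=robot.observe(); e=s['ee_pos']; print(e,R.from_quat(s['eef_rot']).as_matrix().round(3)[:,0],s['q'][5])
x=np.array([-.1,.995]);y=np.array([-.995,-.1]);c=np.array([.6236,-.0392])
p=cam('scene')
for th in (.7,1.4,1.6,1.8,1.95):
    ph=th+.137; q=c+x*.092+y*(-.0394+.103*np.cos(ph)); print(th,proj(p,[*q,.056+.103*np.sin(ph)]).round(1))
a=p['frame'][110:260,150:300]; w=cam('wrist')
d=np.array([-.1635,.9865]);b=np.array([.4468,-.098]); P=lambda t,z:proj(w,[*(b+d*t),z])
dots=[P(0,.02),P(.1535,.02),P(.147,.033),P(-.021,.033),P(-.05,.058)]; print(np.round(dots,1))
save(w,'v.png',dots); f=cv2.imread('pics/v.png')
A=cv2.resize(a[:,:,::-1],(384,384),interpolation=2); o=np.hstack([cv2.resize(f,None,fx=.8,fy=1) if 0 else f,A[:, :288]]); cv2.imwrite('pics/v2.png',o)
E
```

```text
time_s: 9.3
ee_pos: [0.4458, -0.0994, 0.2048]
eef_rot: [-0.052, 0.999, -0.0, 0.001]
force: [-0.4, -1.8, 1.2]
grip_width: 0.0854
grip_force: 0.0
time_s: 10.55
ee_pos: [0.447, -0.0985, 0.2045]
eef_rot: [0.646, 0.764, 0.0, 0.0]
force: [-0.5, -1.0, 0.3]
grip_width: 0.0857
grip_force: 0.0
[ 0.44695747 -0.09851474  0.20448958] [-0.166  0.986 -0.   ] -0.551753492801664
0.7 [209.4 145.9]
1.4 [223.9 127.6]
1.6 [228.4 124.6]
1.8 [232.8 122.8]
1.95 [235.9 122.3]
[[258.4 167.2]
 [258.7  -8.8]
 [258.7  -4.9]
 [258.4 191.5]
 [258.3 229.9]]
```

View pics/v2.png

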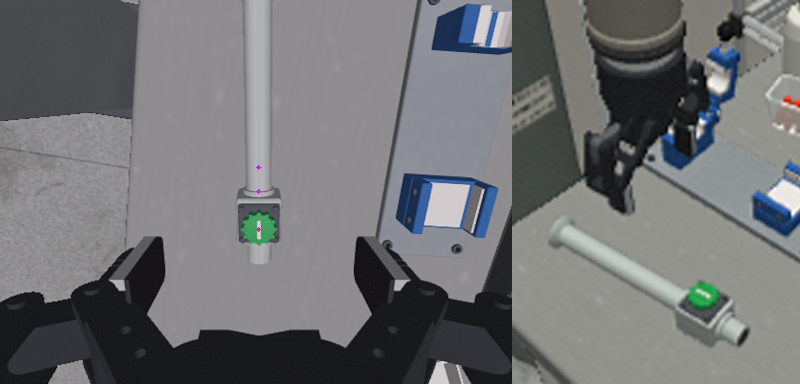

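The scene crop shows the clamp thrown right back (knob about (235,121), roughly 1.9 rad). In the wrist view the tube axis, block face (258,191) and green knob all match my estimate. Descend onto the balance point and grip.

```bash
python3 -m handwheel '[0,0,50,0, 0,0,50,0, 0,0,50,0, 0,0,20,0, 0,0,8,0, 0,0,0,0, 0,0,0,0]'
python3 -m handwheel '[0,0,0,0, 0,0,0,0, 0,0,0,0, 0,0,0,0, 0,0,0,0, 0,0,0,0, 0,0,0,0]' 1
```

```text
time_s: 11.52
ee_pos: [0.4474, -0.0987, 0.0273]
eef_rot: [0.647, 0.763, 0.0, 0.001]
force: [0.2, -0.6, 0.3]
grip_width: 0.0852
grip_force: 0.0
time_s: 12.4
ee_pos: [0.4467, -0.0984, 0.0267]
eef_rot: [0.647, 0.763, 0.0, 0.0]
force: [-1.3, 0.8, 6.5]
grip_width: 0.0235
grip_force: 58.5
```

```bash
python3 -m handwheel '[0,0,-5,0, 0,0,-10,0, 0,0,-20,0, 0,0,-25,0, 0,0,-25,0, 0,0,-25,0, 0,0,-20,0, 0,0,-10,0, 0,0,0,0, 0,0,0,0]'
python3 - <<'E'
from h import *
s=robot.observe(); print(s['ee_pos'],s['force'],s['moment'],s['grip_width'])
w=cam('wrist'); T=R.from_quat(s['eef_rot']).as_matrix(); e=np.array(s['ee_pos'])
Q=lambda t,z:proj(w,e+T@[t,0,z])
dots=[Q(.1535,.006),Q(.147,.006),Q(.1,.006),Q(-.021,.006),Q(-.05,-.032)]; print(np.round(dots,1))
save(w,'l.png',dots); f=cv2.imread('pics/l.png')
a=cam('scene')['frame'][110:260,120:270]
cv2.imwrite('pics/l2.png',np.hstack([f,cv2.resize(a[:,:,::-1],(384,384),interpolation=2)[:,:288]]))
E
```

```text
time_s: 13.65
ee_pos: [0.4461, -0.0982, 0.1655]
eef_rot: [0.647, 0.763, -0.0, -0.001]
force: [0.3, -0.0, -7.7]
grip_width: 0.0234
grip_force: 59.6
[ 0.44608411 -0.09816252  0.16549609] [ 0.25197936 -0.0107399  -7.70069104] [-0.00845433 -0.0271381  -0.01508667] 0.023403272337742056
[[ 257.7 -185.9]
 [ 257.8 -160. ]
 [ 258.     3.7]
 [ 258.4  295.4]
 [ 258.4  424.2]]
```

View pics/l2.png

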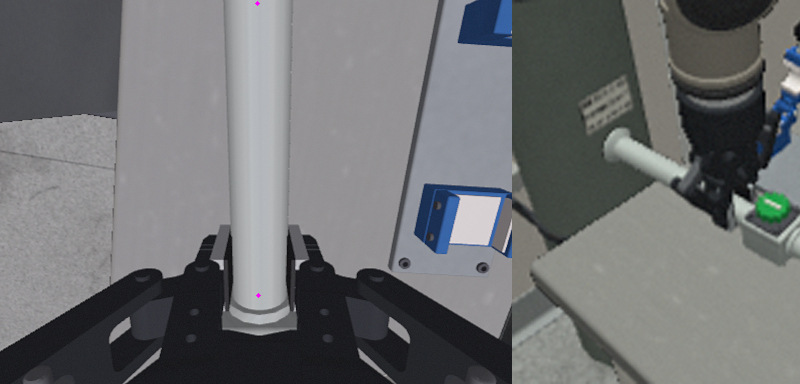

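The valve hangs straight and level, and the small wrist moment (about 0.03 N·m) confirms the balance-point grip. Carry it over high, aligned with the fixture.

```bash
python3 -m handwheel '[0,0,0,0.033, 0,0,0,0.033, 2.5,15,0,0, 4,25,0,0, 5,32,0,0, 5,35,0,0, 5,32,0,0, 4,25,0,0, 3,18.6,0,0, 0,0,0,0, 0,0,0,0]'
python3 - <<'E'
from h import *
s=robot.observe(); print(s['ee_pos'],R.from_quat(s['eef_rot']).as_matrix().round(3)[:,0],s['moment'])
w=cam('wrist'); f1=w['frame'][:,:,::-1]; p=cam('scene')
x=np.array([-.1,.995,0]);y=np.array([-.995,-.1,0]);S=np.array([.6249,-.0516,0])
D=[S+x*t+y*v+[0,0,.012] for t,v in((.1435,.048),(.1435,-.048),(-.1185,.048),(-.1185,-.048))]
print(np.round([proj(w,d) for d in D],1))
f=p['frame'].copy()
T=R.from_quat(s['eef_rot']).as_matrix(); e=np.array(s['ee_pos'])
for X in D+[e+T@[t,0,.0065] for t in(-.1,.159)]:
    u=proj(p,X); print(u.round(1)); cv2.circle(f,tuple(np.round(u).astype(int)),0,(255,0,255),-1)
a=f[80:230,170:320]
cv2.imwrite('pics/o2.png',np.hstack([f1[:,:416],cv2.resize(a[:,:,::-1],(384,384),interpolation=0)]))
E
```

```text
time_s: 15.12
ee_pos: [0.6252, -0.052, 0.1657]
eef_rot: [0.672, 0.741, -0.0, -0.001]
force: [-0.5, -0.2, -6.2]
grip_width: 0.0235
grip_force: 59.9
[ 0.62521278 -0.05198321  0.16569077] [-0.098  0.995  0.   ] [-0.03043321 -0.04883846  0.01153949]
[[195.4  -6.3]
 [320.2  -6.7]
 [210.3 291.1]
 [307.2 290.9]]
[199.2 172.6]
[219.5 156.3]
[265.5 213.2]
[284.6 193.7]
[272.7 164.8]
[202.1 126.1]
```

View pics/o2.png

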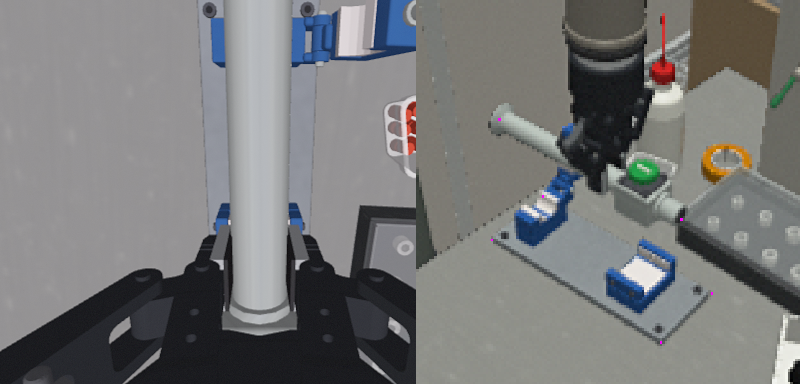

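In both views the plate corners and valve ends fit the predictions, the tube lies centred over clamp and nest, and the clamp is fully back. Lower to about 50 mm above the seats.

```bash
python3 -m handwheel '[0,0,4,0, 0,0,8,0, 0,0,10,0, 0,0,10,0, 0,0,10,0, 0,0,8,0, 0,0,4,0, 0,0,0,0, 0,0,0,0, 0,0,0,0, 0,0,0,0]'
python3 - <<'E'
from h import *
s=robot.observe(); print(s['ee_pos'],R.from_quat(s['eef_rot']).as_matrix().round(3)[:,0],s['moment'],np.abs(s['joint_velocities']).max(),s['time_s'])
p=cam('scene'); T=R.from_quat(s['eef_rot']).as_matrix(); e=np.array(s['ee_pos']); f=p['frame'].copy()
for t in(-.1,.159):
    cv2.circle(f,tuple(np.round(proj(p,e+T@[t,0,.0065])).astype(int)),0,(255,0,255),-1)
cv2.imwrite('pics/fin.png',cv2.resize(f[80:230,170:320][:,:,::-1],(590,590),interpolation=0))
E
```

```text
time_s: 16.6
ee_pos: [0.6257, -0.0522, 0.1126]
eef_rot: [0.672, 0.741, 0.0, 0.0]
force: [0.1, 0.3, -6.4]
grip_width: 0.0236
grip_force: 59.9
[ 0.62574439 -0.05222444  0.11259201] [-0.098  0.995 -0.   ] [ 0.01542751  0.03148286 -0.04533287] 0.0021543887184721066 16.6
```

View pics/fin.png

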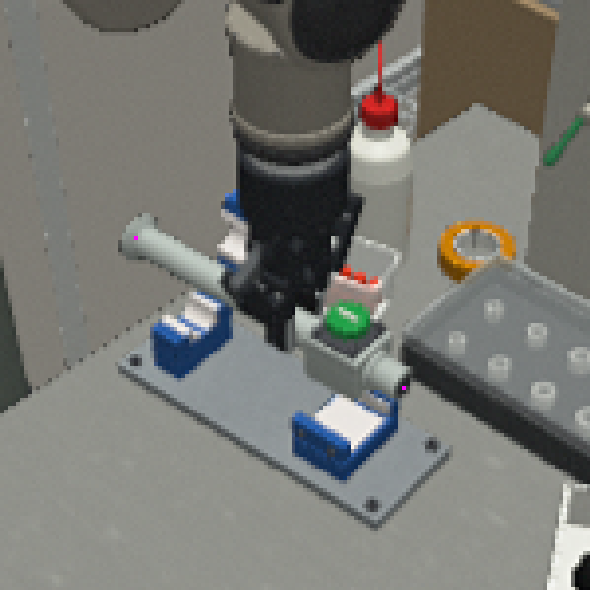

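The valve is level and still above its seats: flange dot at (136,238) and stub dot at (404,388), both on the valve's ends. The clamp is open and nothing is touching.

```bash
python3 -c "
from plant import robot
print(robot.hand_in())"
```

```text
the job is handed in; nothing more can be done
None
```

The job is handed in at about 17 s: the clamp is swung back to about 1.9 rad, and the valve is held still and level at its balance point, about 50 mm above its seats and touching nothing; the judge returned no result.

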